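# Fit the last leg of the footstool

## Robot

A 7-joint arm with a two-finger parallel gripper is mounted at the origin on the work surface. World frame = base frame: x ahead of the robot, y to its left, z up, the work surface at z = 0. Lengths are in m, angles in rad, forces in N, time in s.
With the tool pointing down it reaches from about 0.425 to 0.925 m from the base axis. Payload 6.8 kg.
Tool frame: the origin (TCP) lies at the very end of the fingers, on their centre line; the grasp point (between the pads) lies 19 mm behind it; z points along the fingers, y is the line along which they close (so a half turn about z gives the same grasp; the last joint's range is limited). The gripper opens to 85 mm and grips with 20 to 120 N. Pads are 22 mm wide; open, the fingers measure 114 mm over their backs; the gripper's body (76 mm by 85 mm) begins 54 mm behind the grasp point. The pads swing forward as they close: fully open they stand 13 mm farther back than shut.
Start: joints at [-1.245, 0.477, 0.022, 1.555, -0.011, 1.109, -0.083], TCP at [0.284, 0.612, 0.231] pointing down, gripper open.
Joint ranges: [-2.96, 2.96], [-0.34, 2.1], [-1.41, 1.46], [0.24, 2.44], [-1.37, 4.51], [0.17, 1.92], [-2.96, 2.96]. Speed limits (rad/s): [2.39, 2.39, 3.14, 3.14, 3.14, 3.14, 3.14].

## Interface

Orientations are given as a unit quaternion [w, x, y, z].
In Python, from station import bot gives the robot as it stands.
- The arm moves only by the tool jog_arm, never from a script. Its argument "motion" is a list of rows, each a list of 7 numbers: the turn, a rotation vector about the tool's x, y, z in rad, then the shift along the tool's x, y, z in mm, then the finger opening in mm, from 0 to 85.4. A call has 1 to 10 rows; each row is the pose to reach, as a shift and turn from the pose commanded when the call began, along the tool's axes at that moment; what a row does not reach only later rows make up. A row lasts 1/8 s, in which the tool goes at most 62.5 mm and 10.7 degrees, less where a joint would pass 70% of its speed; a pose out of reach is approached as far as the arm can. A call with a gripper value outside its range is refused whole. The fingers move at their own pace and stop on an object; "grip_force" is the grip in N (left out, the last holds). Time passes only in rows, so rows that repeat a pose let the fingers close. It gives the time, the measured TCP pose, the force, the opening and the grip force at its end, in the units of the state.
- bot.get_obs(): the state, without advancing time (a new reading comes with each control period).
- bot.read_camera(name): name is "side" or "top"; returns a dict with "pixels" (420x560x3 uint8, red, green, blue), "camera_matrix" (3x3 intrinsics, pixels), "distortion" ([k1, k2, p1, p2, k3] as OpenCV has them; the pictures are not rectified), "T" (4x4, takes a point from camera to world coordinates). Camera axes: x right, y down, z forward; pixel columns grow to the right and rows downward; lengths in m; the calibration is good to about 2 mm. A picture is of the moment at which its call begins. There is no depth.
- bot.hand_in(): hands the job in; it is judged then, once.
Trained networks look in a picture, given as the dict that the camera call returned (one of the last four; its "shot" number tells which), for a name from the list of things; names that differ only in an ending like _2 or _b are one class to them, and where a whole thing is asked for, a point or a joint stands for the part that bears it (a point fixed in the world has none). Each returns a list of dicts, best first, with "score" (0 to 1); they miss things now and then, are a little off and sometimes report something else, mostly with a low value. They report only what shows in the picture. A call takes as long as a camera call. They do not tell look-alikes from the thing itself.
- bot.spot_in(thing, picture): "xy" ([column, row] in pixels, amid what is visible of it).
- bot.tip_of(thing, picture): "xy" ([column, row] in pixels: a listed point, or the origin of a listed thing).
The state is a dict: "t": time; "q": joint angles; "joint_vel": joint speeds; "joint_torque": joint torques, N m; "eef_pos": TCP position; "tool_rot": TCP orientation; "contact_force": force on the tool from outside, world axes, zero at the start; "torque": the same for the moment, N m; "gripper_width": opening from 0.0 (shut) to 1.0 (fully open); "grasp_force": force on a finger pad.
Only numpy, scipy, OpenCV 4.12 (cv2) and the standard library are available. Lean on these libraries where they do the work, as an engineer would, in place of code of your own. Each camera call takes 0.05 s, during which the arm holds its last target. There are 200 camera calls.

## Task

The footstool lying upside down on the bench still lacks one leg. Lift the dark leg, the one that matches the three already fitted, up and off its hook, and lower it, tenon down, into the empty socket, holding it until the tenon is well in rather than dropping it, so that it stands upright with its shoulder fully home on the block. Leave the pale leg hanging, and do not push the footstool, tape measure, bit case or drill about.

Things in the scene. Friction and masses are not known exactly. Their poses are not given: they have to be found in the camera images.
- dark_leg: Loose dark-brown turned leg to be fitted, 160 mm long, 0.15 kg, hanging foot up. Origin: lower end of the tenon; z up its axis. Along z: tenon 24 mm diameter, 0-26 mm (3 mm chamfer); flat shoulder at 26 mm; body 40 mm diameter to 63 mm, tapering to a neck 20 mm diameter from 88 to 126 mm; square foot block 44 x 44 mm (sides along x and y), 126 to 160 mm.
- dark_leg_foot (a point): The point on the dark leg's axis in the middle of its square foot block, 143 mm above the tenon end, 17 mm below the top: where to grip it from above.
- stand_a: Fixed drying stand that holds the dark leg (left or right of stand_b). Origin: on the bench straight below the hanging leg's axis; x points from the leg to the post, so the hook is open to -x. Plywood base 170 x 80 x 12 mm (x -60 to 110 mm), steel post 16 mm thick at x = 70 mm, 168 mm tall. To free the leg lift it more than 11 mm but less than 28 mm, then draw it out to -x by 65 mm or more.
- stand_a_hook (a point): On stand_a's hook, midway between its prongs, level with their tops (168 mm above the bench), on the leg's hanging axis. Two level steel prongs 8 mm thick run along the stand's x, centres at y = +/-18.5 mm, gap 29 mm; the leg's neck hangs in the gap, the foot block rests on the prongs. Their front tips, 34 mm to -x of this point, turn up to 11 mm above it.
- stand_b: A second fixed drying stand, the same as stand_a, that holds the pale leg.
- pale_leg: A pale wooden leg of the same shape and size as dark_leg, hanging on stand_b, for another stool: a bystander, to be left hanging. Same axes as dark_leg.
- stool: Footstool upside down on the bench, loose, 1.8 kg. Origin: centre of the round dark seat's face on the bench; z up. Seat 260 mm diameter, 20 mm thick; on it a mid-brown leg block 180 x 180 x 30 mm, its top 50 mm above the bench. Three legs like dark_leg fitted at (-60, 60), (-60, -60), (60, -60) mm, foot tops 184 mm above the bench; empty socket at (60, 60) mm.
- socket (a point): Centre of the mouth of the empty socket, on the top of the leg block (50 mm above the bench). The hole is round, 28 mm diameter, 30 mm deep, with a 2 mm chamfer. When the leg is home its shoulder rests on the block and its tenon end lies 26 mm below this point.
- tape_measure: Black tape measure with yellow discs, 72 x 46 x 66 mm tall, standing on the bench, origin under its centre; a bystander, leave it alone.
- bit_case: Open wooden case of drill bits, 110 x 160 x 30 mm tall, origin under its centre; a bystander, leave it alone.
- drill: Cordless drill standing on its battery, 195 mm long (chuck end at x = -135 mm, battery to 60 mm) and 192 mm tall, 78 mm wide, origin under the centre of the battery; a bystander, leave it alone.
- stand_b_hook (a point): The same point on stand_b's hook, where the pale leg hangs.
Not all that is in view belongs to the job. What is shaped like the dark_leg but green or purple is not meant.

How it is judged:
On the way, in this order (a step that is already met when the one before it is completed fails the run):
1. the dark leg is held by the gripper, drawn at least 60 mm clear of its hook and still roughly upright (within 20 degrees) (horizontal distance between dark_leg_foot and stand_a_hook above 0.06 m and contact force between dark_leg and the fingers above 1 N and angle between dark_leg's own z axis and vertical below 0.35 rad and height (world z) of dark_leg above 0.045 m), for 0.2 s.
2. the dark leg is still held by the gripper with its tenon lowered at least 12 mm into the socket (not dropped in) (horizontal distance between dark_leg and socket below 0.008 m and z of dark_leg in the frame of socket below -0.012 m and contact force between dark_leg and the fingers above 1 N), for 0.1 s.
At the end, for the whole second after the job is handed in: The dark leg stands in the socket of the upturned footstool: tenon end within 6 mm of the socket's axis, shoulder within 3.5 mm of fully home, upright within 3.4 degrees to the stool, released and at rest; the stool lies flat on the bench, and the pale leg still hangs on its hook (horizontal distance between dark_leg and socket below 0.006 m and z of dark_leg in the frame of socket below -0.0225 m and angle between the z axis of dark_leg and the z axis of stool, either way round below 0.06 rad and angle between dark_leg's own z axis and vertical below 0.07 rad and angle between stool's own z axis and vertical below 0.03 rad and linear speed of each of dark_leg, stool below 0.02 m/s and horizontal distance between pale_leg and stand_b_hook below 0.02 m and height (world z) of pale_leg above 0.036 m); the robot touches nothing.
It fails at once if the footstool is pushed more than 30 mm (distance of stool from where it was at the start of the episode above 0.03 m).
It fails at once if the pale leg is moved more than 20 mm (distance of pale_leg from where it was at the start of the episode above 0.02 m).
It fails at once if the tape measure, bit case or drill is moved more than 20 mm (distance of any of tape_measure, bit_case, drill from where it was at the start of the episode above 0.02 m).
It also fails if it takes over 51 s, if anything falls off the work surface, if the arm or the gripper's body presses on something with over 40 N, if the wrist force passes 120 N, or if a joint passes its speed limit or range.

## Working session

There is one attempt and no reset: what is moved stays moved. The work goes in short steps, Python scripts to look and compute and a tool call to move; the robot and the scene stay as the last step left them, time stands still between calls to the robot, and variables do not carry over. Pictures are saved under pics/ and viewed, at most 10 in all, crops included, and the job is handed in when it is done.

Besides the shell and the picture viewer there is one more tool, called after "Call:" by a JSON object that holds its "name" and its "arguments". jog_arm: Moves the arm, as the interface text tells. Its arguments: {"type":"object","properties":{"motion":{"type":"array"},"grip_force":{"type":"number"}},"required":["motion"]}

```bash
mkdir -p pics; cat > h.py <<'E'
import numpy as np, cv2
from station import bot
def ray(p,xy):
    u=cv2.undistortPoints(np.array([[xy]],float),np.array(p["camera_matrix"]),np.array(p["distortion"],float))[0,0]
    T=np.array(p["T"]); return T[:3,3],T[:3,:3]@np.array([u[0],u[1],1.])
def atz(p,xy,z):
    o,d=ray(p,xy); return o+d*(z-o[2])/d[2]
def tri(obs):
    A=np.zeros((3,3));b=np.zeros(3)
    for p,xy in obs:
        o,d=ray(p,xy);d=d/np.linalg.norm(d);M=np.eye(3)-np.outer(d,d);A+=M;b+=M@o
    return np.linalg.solve(A,b)
def proj(p,X):
    T=np.linalg.inv(np.array(p["T"]));r=cv2.Rodrigues(T[:3,:3])[0]
    return cv2.projectPoints(np.array(X,float).reshape(-1,1,3),r,T[:3,3],np.array(p["camera_matrix"]),np.array(p["distortion"],float))[0][:,0]
E
python3 - <<'E'
from h import *
np.set_printoptions(precision=3,suppress=True)
P={}
for c in("side","top"):
    p=P[c]=bot.read_camera(c); cv2.imwrite(f"pics/{c}0.png",p["pixels"][:,:,::-1])
    print(c,np.array(p["T"])[:3,3])
for c,p in P.items():
    for n in("dark_leg","dark_leg_foot","stand_a_hook","stand_a","socket","stool","tape_measure","drill","bit_case"):
        print(c,n,[(np.round(d["xy"],1).tolist(),round(d["score"],2)) for d in bot.tip_of(n,p)][:5])
s=bot.get_obs();print(s)
E
```

```text
side [-0.018 -0.768  0.823]
top [0.482 0.024 1.436]
side dark_leg [([427.7, 353.4], 0.93), ([357.4, 334.6], 0.9), ([401.5, 380.4], 0.85), ([370.4, 405.1], 0.81)]
side dark_leg_foot [([411.0, 336.0], 0.94), ([375.6, 362.3], 0.82), ([440.9, 305.9], 0.62), ([363.9, 286.9], 0.59)]
side stand_a_hook [([360.6, 291.7], 0.61)]
side stand_a [([352.4, 345.9], 0.9), ([284.1, 299.1], 0.61)]
side socket [([258.9, 218.8], 0.6)]
side stool [([234.5, 234.3], 0.92)]
side tape_measure [([366.5, 255.4], 0.66)]
side drill [([184.4, 179.6], 0.71), ([353.2, 345.4], 0.37)]
side bit_case [([297.0, 207.3], 0.91)]
top dark_leg [([439.2, 270.6], 0.88), ([439.0, 239.4], 0.84), ([405.8, 244.1], 0.63)]
top dark_leg_foot [([457.0, 238.3], 0.92), ([419.3, 242.5], 0.7), ([459.0, 273.2], 0.56)]
top stand_a_hook [([417.6, 243.1], 0.77)]
top stand_a [([328.6, 255.0], 0.92), ([401.3, 244.3], 0.62)]
top socket []
top stool [([225.6, 236.4], 0.6)]
top tape_measure [([330.4, 159.6], 0.61), ([334.1, 251.0], 0.39)]
top drill [([110.1, 219.2], 0.9), ([239.7, 160.1], 0.25)]
top bit_case [([239.9, 158.8], 0.83)]
{'t': 1.0, 'q': array([-1.245,  0.477,  0.022,  1.555, -0.011,  1.109, -0.083]), 'joint_vel': array([ 0.001, -0.   ,  0.001, -0.001, -0.   , -0.001, -0.   ]), 'joint_torque': array([  0.001, -59.632,   1.607, -28.155,   0.012,   0.002,  -0.   ]), 'eef_pos': array([0.284, 0.613, 0.231]), 'tool_rot': array([0.   , 0.215, 0.977, 0.   ]), 'contact_force': array([0.217, 0.264, 0.114]), 'torque': array([-0.003,  0.012,  0.016]), 'grasp_force': 0.0, 'gripper_width': 0.9989495553712702}
```

```bash
python3 - <<'E'
import cv2
for c in("side","top"):
    i=cv2.imread(f"pics/{c}0.png"); cv2.imwrite(f"pics/{c}0b.png",cv2.resize(i,(800,600),interpolation=cv2.INTER_CUBIC))
E
```

```text
(no output)
```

View pics/side0b.png

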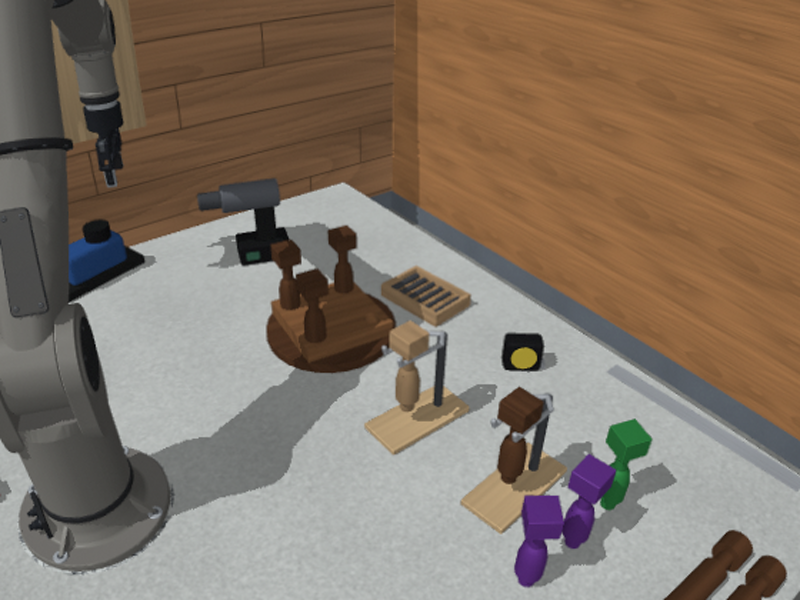

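View pics/top0b.png

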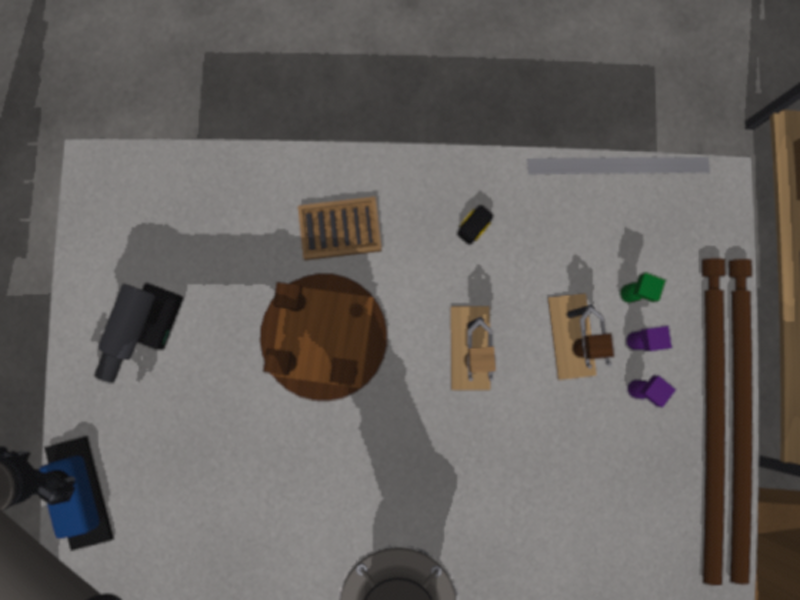

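The side view (800 px scale) shows the dark leg at about (520,410), the pale one at (408,340), the stool at (330,310), and purple and green decoys to the right. The top view shows the dark foot at (599,346) and the empty socket at (356,310). Next I'll zoom in for accurate measurements.

```bash
python3 - <<'E'
from h import *
np.set_printoptions(precision=4,suppress=True)
s=bot.read_camera("side");t=bot.read_camera("top")
print("foot tri",tri([(s,[363.9,286.9]),(t,[419.3,242.5])]),"hook",tri([(s,[360.6,291.7]),(t,[417.6,243.1])]),"leg",tri([(s,[357.4,334.6]),(t,[405.8,244.1])]))
print("atz foot",atz(s,[363.9,286.9],.185),atz(t,[419.3,242.5],.185))
print("socket",atz(s,[258.9,218.8],.05),atz(t,[249,217],.05))
print("stool",atz(s,[234.5,234.3],0),atz(t,[225.6,236.4],0))
a=t["pixels"][188:288,175:285]; b=t["pixels"][195:275,375:440]
A=cv2.resize(a,None,fx=5,fy=5,interpolation=cv2.INTER_CUBIC); cv2.imwrite("pics/stool1.png",A[:,:,::-1])
B=cv2.resize(b,None,fx=7,fy=7,interpolation=cv2.INTER_CUBIC)
c=s["pixels"][255:375,320:400]
C=cv2.resize(c,None,fx=4,fy=4,interpolation=cv2.INTER_CUBIC)
im=np.zeros((560,455+320,3),np.uint8);im[:,:455]=B;im[:480,455:]=C
cv2.imwrite("pics/leg1.png",im[:,:,::-1])
E
```

```text
foot tri [ 0.5219 -0.3475  0.1863] hook [ 0.5193 -0.3456  0.1736] leg [ 0.5222 -0.3505  0.048 ]
atz foot [ 0.5235 -0.3469  0.185 ] [ 0.5215 -0.3475  0.185 ]
socket [0.5958 0.1121 0.05  ] [0.5866 0.0966 0.05  ]
stool [0.5353 0.1478 0.    ] [0.532  0.1657 0.    ]
```

View pics/stool1.png

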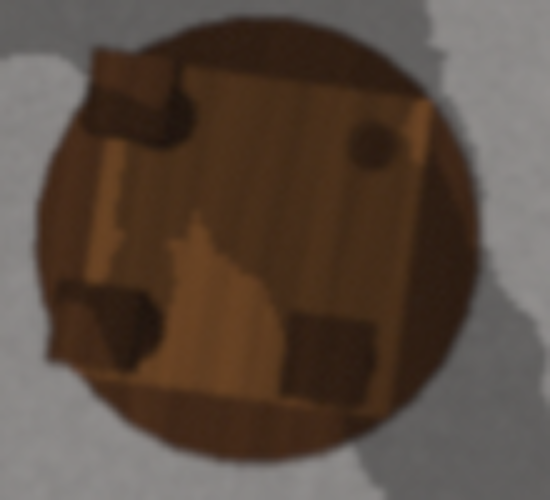

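View pics/leg1.png

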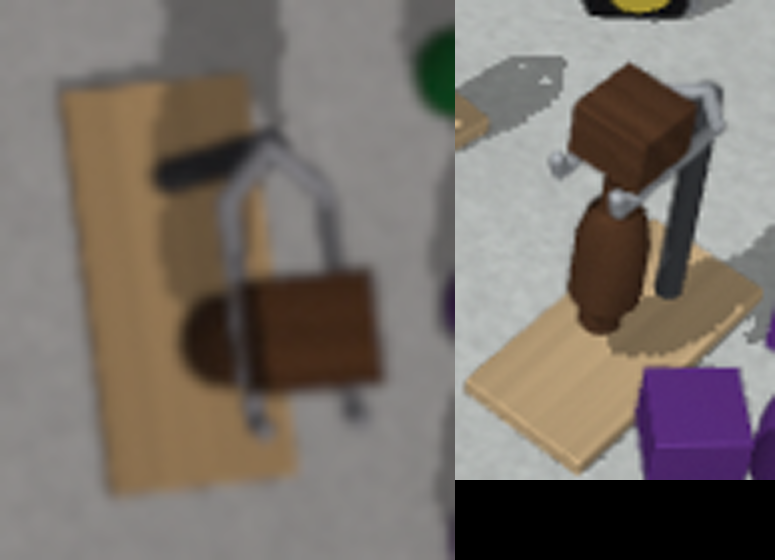

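Crops: the socket is at (373,145) in the stool crop. In the leg crop the stand base corners are clear, and the foot's top face lies between about (262,280) and (382,385). The hook opens towards the robot.

```bash
python3 - <<'E'
from h import *
from scipy.optimize import least_squares
np.set_printoptions(precision=4,suppress=True)
s=bot.read_camera("side");t=bot.read_camera("top")
f=lambda pts,k,o:(np.array(pts,float)+.5)/k-.5+np.array(o)
bt=f([(62,85),(248,75),(297,472),(110,493)],7,(375,195))   # far-left, far-right, near-right, near-left
bs=f([(466-455,382),(580-455,470),(760-455,290)],4,(320,255))   # near-left, near-right, far-right
def tf(p,X):
    c,q=np.cos(p[2]),np.sin(p[2]);X=np.array(X);return np.c_[p[0]+c*X[:,0]-q*X[:,1],p[1]+q*X[:,0]+c*X[:,1],X[:,2]]
FL,FR,NR,NL=(.11,.04,.012),(.11,-.04,.012),(-.06,-.04,.012),(-.06,.04,.012)
rt=lambda p:proj(t,tf(p,[FL,FR,NR,NL]))-bt
rs=lambda p:proj(s,tf(p,[NL,NR,FR]))-bs
for r in (rt,rs,lambda p:np.r_[rt(p),rs(p)]):
    o=least_squares(lambda p:r(p).ravel(),[.52,-.347,0]);print("stand",o.x,o.cost,np.degrees(o.x[2]))
print(r(o.x))
ft=f([(372,270),(382,382)],7,(375,195));a,b=[atz(t,x,.202) for x in ft];print("foot right edge",a,b,np.degrees(np.arctan2(*(a-b)[[1,0]])), "pred",tf(o.x,[(.022,-.022,.202),(-.022,-.022,.202)]))
# stool from top: socket, block corners
so=f([(373,145),(430,98),(384,414)],5,(175,188));Z=[(.06,.06,.05),(.09,.09,.05),(-.09+.18,-.09,.05)]
w=[atz(t,x,.05) for x in so];print("stool pts",np.array(w))
ed=(w[1]-w[2]);print("len",np.linalg.norm(ed))
for yaw0 in(0,-1.57,1.57,3.14):
    o=least_squares(lambda p:(proj(t,tf(p,Z))-so).ravel(),[.53,.15,yaw0]);print(o.x,o.cost,tf(o.x,Z[:1]))
soc=w[0];print("socket in side",proj(s,soc))
u=proj(s,soc)[0].astype(int)
c=s["pixels"][150:270,180:300];C=cv2.resize(c,None,fx=5,fy=5,interpolation=cv2.INTER_CUBIC)
q=((proj(s,soc)[0]-[180,150]+.5)*5).astype(int);cv2.circle(C,tuple(int(v) for v in q),4,(0,255,0),1)
cv2.imwrite("pics/side2.png",C[:,:,::-1])
from scipy.spatial.transform import Rotation as R
g=bot.get_obs();w=g["tool_rot"];print(R.from_quat([w[1],w[2],w[3],w[0]]).as_matrix(),g["eef_pos"],g["t"])
E
```

```text
stand [ 0.5239 -0.3453  0.1207] 0.5648087169046757 6.912962284709414
stand [ 0.5216 -0.3479  0.1499] 0.6719858528406248 8.591060575112495
stand [ 0.523  -0.3468  0.1364] 3.207400632844673 7.8142964825700005
[[-0.0213  0.8747]
 [ 0.0675 -0.7276]
 [ 0.8158  0.4271]
 [ 0.666   0.7419]
 [-0.7745 -0.6134]
 [-0.1225 -1.004 ]
 [ 1.0658 -0.3719]]
foot right edge [ 0.5451 -0.3643  0.202 ] [ 0.5047 -0.368   0.202 ] 5.183006757638145 pred [[ 0.5478 -0.3656  0.202 ]
 [ 0.5042 -0.3716  0.202 ]]
stool pts [[0.5877 0.0961 0.05  ]
 [0.6151 0.0647 0.05  ]
 [0.4373 0.0855 0.05  ]]
len 0.179059698576484
[ 0.5364  0.1639 -1.6902] 0.2657881625360733 [[0.5888 0.0972 0.05  ]]
[ 0.5364  0.1639 -1.6902] 0.2657881625360674 [[0.5888 0.0972 0.05  ]]
[0.5364 0.1639 4.593 ] 0.2657881625361825 [[0.5888 0.0972 0.05  ]]
[0.5364 0.1639 4.593 ] 0.26578816253604115 [[0.5888 0.0972 0.05  ]]
socket in side [[259.8499 222.5401]]
[[-0.9074  0.4203 -0.    ]
 [ 0.4203  0.9074  0.    ]
 [ 0.      0.     -1.    ]] [0.2837 0.6125 0.2313] 1.2
```

View pics/side2.png

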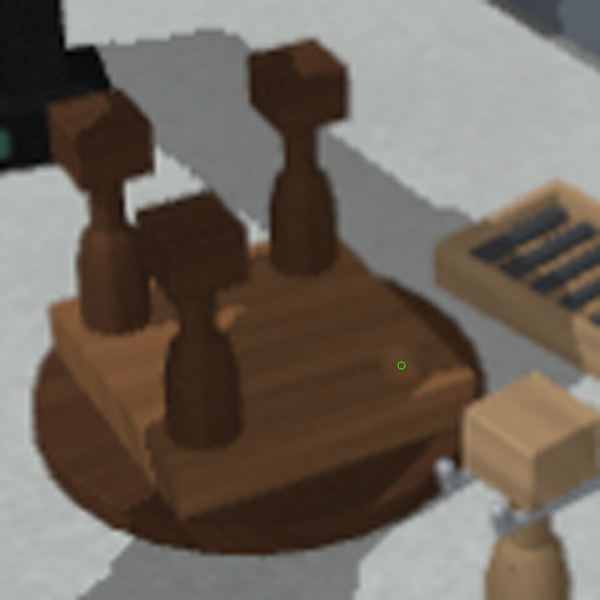

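Call:
{"name": "jog_arm", "arguments": {"motion": [[0,0,0,0,0,-60,85],[0,0,0,0,0,-120,85],[0,0,0.16,-50,-35,-130,85],[0,0,0.32,-100,-70,-130,85],[0,0,0.48,-155,-110,-130,85],[0,0,0.64,-205,-145,-130,85],[0,0,0.8,-255,-180,-130,85],[0,0,0.96,-305,-215,-130,85],[0,0,1.12,-355,-250,-130,85],[0,0,1.28,-405,-285,-130,85]]}}

```text
t: 2.45
eef_pos: [0.5322, 0.1817, 0.3617]
tool_rot: [-0.0, 0.758, 0.653, 0.0]
contact_force: [0.6, -0.1, -0.3]
gripper_width: 0.991
grasp_force: 0.0
```

Call:
{"name": "jog_arm", "arguments": {"motion": [[0,0,0.15,-55,7,0,85],[0,0,0.3,-115,15,0,85],[0,0,0.45,-175,22,0,85],[0,0,0.6,-235,30,0,85],[0,0,0.75,-295,38,0,85],[0,0,0.9,-355,45,0,85],[0,0,1.05,-415,53,0,85],[0,0,1.2,-475,61,0,85],[0,0,1.314,-526.5,67,0,85],[0,0,1.314,-526.5,67,0,85]]}}

```text
t: 3.7
eef_pos: [0.5203, -0.3519, 0.3613]
tool_rot: [0.001, 0.999, 0.053, -0.001]
contact_force: [-0.5, -0.3, -0.2]
gripper_width: 0.997
grasp_force: 0.0
```

```bash
python3 - <<'E'
from h import *
from scipy.spatial.transform import Rotation as R
np.set_printoptions(precision=4,suppress=True)
g=bot.get_obs();w=g["tool_rot"];M=R.from_quat([w[1],w[2],w[3],w[0]]).as_matrix();print(M,g["eef_pos"],g["q"])
print("tool delta to foot mm",M.T@(np.array([.5225,-.347,.171])-g["eef_pos"])*1000)
s=bot.read_camera("side");t=bot.read_camera("top")
a=t["pixels"][170:290,340:460];b=s["pixels"][180:320,310:420]
A=cv2.resize(a,(400,400));B=cv2.resize(b,(400,509));im=np.zeros((510,800,3),np.uint8);im[:400,:400]=A;im[:509,400:]=B
cv2.imwrite("pics/above.png",im[:,:,::-1])
E
```

```text
[[ 0.9945  0.1051 -0.0014]
 [ 0.1051 -0.9945 -0.0029]
 [-0.0017  0.0028 -1.    ]] [ 0.5203 -0.3519  0.3613] [-0.1394  0.4084  0.8987  1.5454 -0.3214  1.3439 -0.6739]
tool delta to foot mm [  2.9808  -5.1804 190.2575]
```

View pics/above.png

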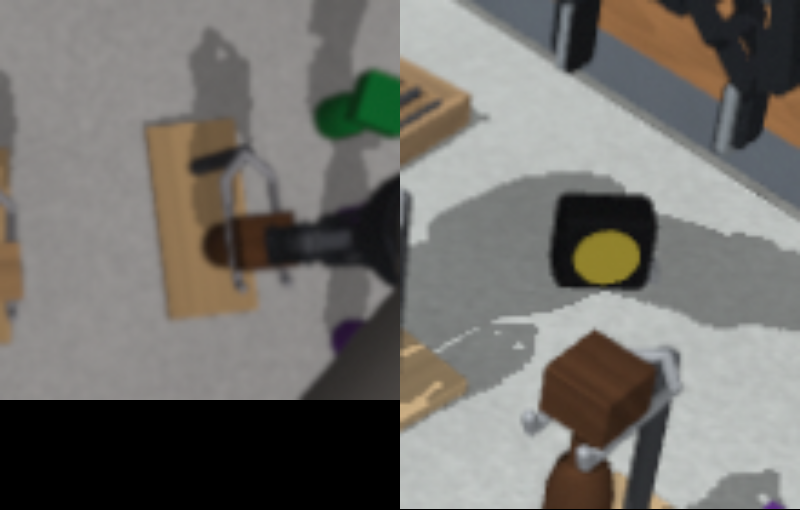

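Call:
{"name": "jog_arm", "arguments": {"motion": [[0,0,0,0,0,50,68],[0,0,0,0,0,100,68],[0,0,0,0,0,130,68],[0,0,0,0,0,130,68],[0,0,0,0,0,130,68],[0,0,0,0,0,130,68]]}}

```text
t: 4.55
eef_pos: [0.5237, -0.3473, 0.2332]
tool_rot: [0.001, 0.998, 0.057, 0.001]
contact_force: [-0.5, -0.3, 0.2]
gripper_width: 0.798
grasp_force: 0.0
```

```bash
python3 - <<'E'
from h import *
from scipy.spatial.transform import Rotation as R
np.set_printoptions(precision=4,suppress=True)
g=bot.get_obs();w=g["tool_rot"];M=R.from_quat([w[1],w[2],w[3],w[0]]).as_matrix();print(M,g["eef_pos"],g["contact_force"])
print("tool delta to foot mm",M.T@(np.array([.5225,-.347,.171])-g["eef_pos"])*1000)
s=bot.read_camera("side")
b=s["pixels"][220:350,310:430]
cv2.imwrite("pics/above2.png",cv2.resize(b,None,fx=4,fy=4)[:,:,::-1])
E
```

```text
[[ 0.9934  0.1143  0.0028]
 [ 0.1143 -0.9934 -0.0011]
 [ 0.0027  0.0014 -1.    ]] [ 0.5237 -0.3473  0.2332] [-0.4864 -0.3049  0.2362]
tool delta to foot mm [-1.2727 -0.534  62.1617]
```

View pics/above2.png

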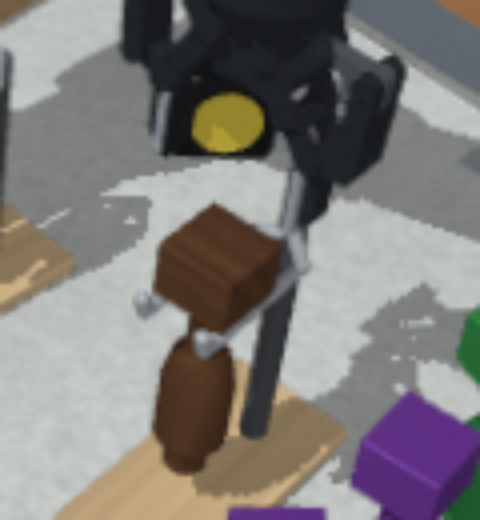

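The fingers straddle the foot block evenly, with the pads at about (160,120) and (295,190) in the crop, and they clear the purple decoys. I'll descend and grip.

Call:
{"name": "jog_arm", "arguments": {"motion": [[0,0,0,-1,0,30,68],[0,0,0,-1,0,50,68],[0,0,0,-1,0,60,68],[0,0,0,-1,0,60,68],[0,0,0,-1,0,60,40],[0,0,0,-1,0,60,40],[0,0,0,-1,0,60,40],[0,0,0,-1,0,60,40],[0,0,0,-1,0,60,40]], "grip_force": 50}}

```text
t: 5.72
eef_pos: [0.5222, -0.3477, 0.1723]
tool_rot: [0.0, 0.998, 0.057, 0.001]
contact_force: [-0.1, 0.6, 6.1]
gripper_width: 0.512
grasp_force: 51.6
```

Call:
{"name": "jog_arm", "arguments": {"motion": [[0,0,0,0,0,-10,35],[0,0,0,0,0,-20,35],[0,0,0,0,0,-20,35],[0,0,0,0,0,-20,35]]}}

```text
t: 6.22
eef_pos: [0.5216, -0.3469, 0.1911]
tool_rot: [-0.0, 0.998, 0.057, -0.0]
contact_force: [-0.7, -0.3, -1.6]
gripper_width: 0.506
grasp_force: 51.1
```

Call:
{"name": "jog_arm", "arguments": {"motion": [[0,0,0,-25,0,0,35],[0,0,0,-50,0,0,35],[0,0,0,-75,0,0,35],[0,0,0,-95,0,0,35],[0,0,0,-95,0,0,35],[0,0,0,-95,0,0,35]]}}

```text
t: 6.98
eef_pos: [0.4285, -0.3576, 0.1913]
tool_rot: [0.0, 0.998, 0.057, 0.0]
contact_force: [-0.6, -0.5, -1.7]
gripper_width: 0.506
grasp_force: 51.2
```

```bash
python3 - <<'E'
from h import *
s=bot.read_camera("side");t=bot.read_camera("top")
a=t["pixels"][190:310,330:450];b=s["pixels"][230:380,270:390]
im=np.zeros((500,800,3),np.uint8);im[:400,:400]=cv2.resize(a,(400,400));im[:,400:]=cv2.resize(b,(400,500))
cv2.imwrite("pics/held.png",im[:,:,::-1])
E
```

```text
(no output)
```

View pics/held.png

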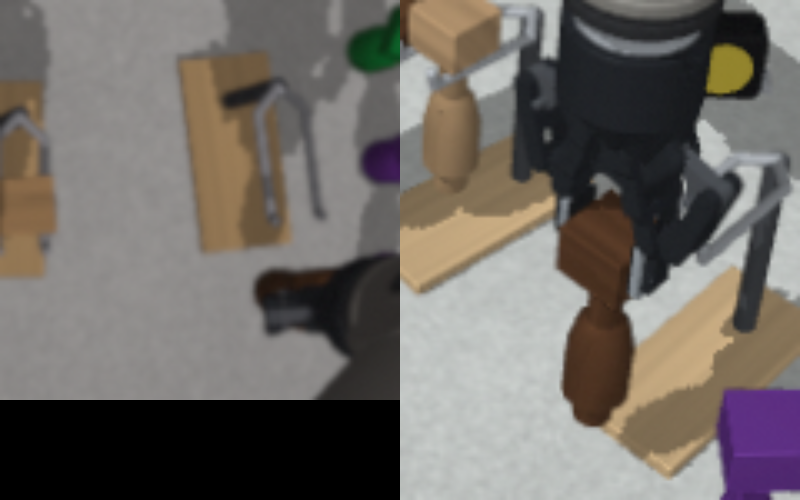

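Call:
{"name": "jog_arm", "arguments": {"motion": [[0,0,0,0,0,-45,35],[0,0,0,0,0,-90,35],[0,0,0,0,0,-135,35],[0,0,0,0,0,-180,35],[0,0,0,20,-35,-180,35],[0,0,0,40,-75,-180,35],[0,0,0,60,-115,-180,35],[0,0,0,80,-155,-180,35],[0,0,0,100,-195,-180,35],[0,0,0,120,-235,-180,35]]}}

```text
t: 8.32
eef_pos: [0.5207, -0.1088, 0.3715]
tool_rot: [0.0, 0.998, 0.057, 0.0]
contact_force: [-0.3, 0.0, -0.7]
gripper_width: 0.503
grasp_force: 51.9
```

Call:
{"name": "jog_arm", "arguments": {"motion": [[0,0,0,20,-40,0,35],[0,0,0,40,-80,0,35],[0,0,0,55,-120,0,35],[0,0,0,70,-155,0,35],[0,0,0,85,-185,0,35],[0,0,0,90,-198,0,35],[0,0,0,90,-198,0,35],[0,0,0,90,-198,0,35],[0,0,0,90,-198,0,35]]}}

```text
t: 9.45
eef_pos: [0.5867, 0.0943, 0.3716]
tool_rot: [-0.0, 0.998, 0.056, 0.0]
contact_force: [0.0, -0.6, -2.0]
gripper_width: 0.506
grasp_force: 51.9
```

```bash
cat > m.py <<'E'
from h import *
from scipy.spatial.transform import Rotation as R
np.set_printoptions(precision=4,suppress=True)
def rep(z):
    g=bot.get_obs();w=g["tool_rot"];M=R.from_quat([w[1],w[2],w[3],w[0]]).as_matrix();print(M,g["eef_pos"],g["contact_force"],g["q"],g["t"])
    print("tool delta mm",M.T@(np.array([.588,.0965,z])-g["eef_pos"])*1000)
    return g
E
python3 - <<'E'
from m import *
rep(.154)
s=bot.read_camera("side");t=bot.read_camera("top")
for c,p in(("side",s),("top",t)):
  for n in("dark_leg","dark_leg_foot"): print(c,n,[(np.round(d["xy"],1).tolist(),round(d["score"],2)) for d in bot.tip_of(n,p)][:6])
g=bot.get_obs()["eef_pos"];print("pred tenon",proj(s,g-[0,0,.13]),proj(t,g-[0,0,.13]))
E
```

```text
[[ 0.9938  0.111   0.0003]
 [ 0.111  -0.9938  0.0002]
 [ 0.0003 -0.0001 -1.    ]] [0.5867 0.0943 0.3716] [ 0.0322 -0.6055 -1.9683] [-0.8398  0.288   0.7442  1.6046 -0.1997  1.3269 -1.5273] 9.45
tool delta mm [  1.4926  -1.9644 217.6251]
side dark_leg [([421.7, 351.7], 0.81), ([260.3, 164.7], 0.66), ([399.3, 379.5], 0.64), ([366.7, 408.5], 0.6)]
side dark_leg_foot [([410.9, 335.3], 0.92), ([380.0, 362.3], 0.82), ([440.8, 308.6], 0.72), ([258.7, 111.6], 0.68), ([280.3, 283.8], 0.61), ([262.2, 161.0], 0.34)]
top dark_leg [([439.0, 205.5], 0.91), ([439.3, 275.6], 0.84), ([442.6, 239.4], 0.6)]
top dark_leg_foot [([457.1, 240.4], 0.68), ([461.3, 272.3], 0.67)]
pred tenon [[259.2122 162.1028]] [[245.3234 210.9379]]
```

Call:
{"name": "jog_arm", "arguments": {"motion": [[0,0,0,1.5,-2,40,35],[0,0,0,1.5,-2,80,35],[0,0,0,1.5,-2,120,35],[0,0,0,1.5,-2,155,35],[0,0,0,1.5,-2,178,35],[0,0,0,1.5,-2,178,35],[0,0,0,1.5,-2,178,35]]}}

```text
t: 10.62
eef_pos: [0.5888, 0.0983, 0.1944]
tool_rot: [-0.0, 0.998, 0.057, 0.001]
contact_force: [-0.1, -1.2, -1.3]
gripper_width: 0.505
grasp_force: 51.8
```

```bash
python3 - <<'E'
from m import *
g=rep(.154)["eef_pos"]
s=bot.read_camera("side");t=bot.read_camera("top")
print("pred tenon",proj(s,g-[0,0,.13]),"socket",proj(s,[.588,.0965,.05]))
c=s["pixels"][150:260,200:320];a=t["pixels"][180:260,200:290]
C=cv2.resize(c,None,fx=4.4,fy=4.4,interpolation=cv2.INTER_CUBIC);A=cv2.resize(a,(260,231))
for X,col in((g-[0,0,.13],(255,0,0)),(g-[0,0,.104],(255,255,0)),(np.array([.588,.0965,.05]),(0,255,0))):
    q=((proj(s,X)[0]-[200,150]+.5)*4.4).astype(int);cv2.circle(C,tuple(int(v) for v in q),2,col,-1)
im=np.zeros((C.shape[0],C.shape[1]+260,3),np.uint8);im[:,:C.shape[1]]=C;im[:231,C.shape[1]:]=A
cv2.imwrite("pics/pre.png",im[:,:,::-1])
E
```

```text
[[ 0.9935  0.1135  0.0015]
 [ 0.1135 -0.9935  0.0002]
 [ 0.0015 -0.0001 -1.    ]] [0.5888 0.0983 0.1944] [-0.0952 -1.2165 -1.2966] [-0.77    0.4507  0.6682  1.821  -0.3305  0.9819 -1.4214] 10.625
tool delta mm [-1.0672  1.6797 40.3709]
pred tenon [[259.6765 217.8263]] socket [[259.8368 222.4357]]
```

View pics/pre.png

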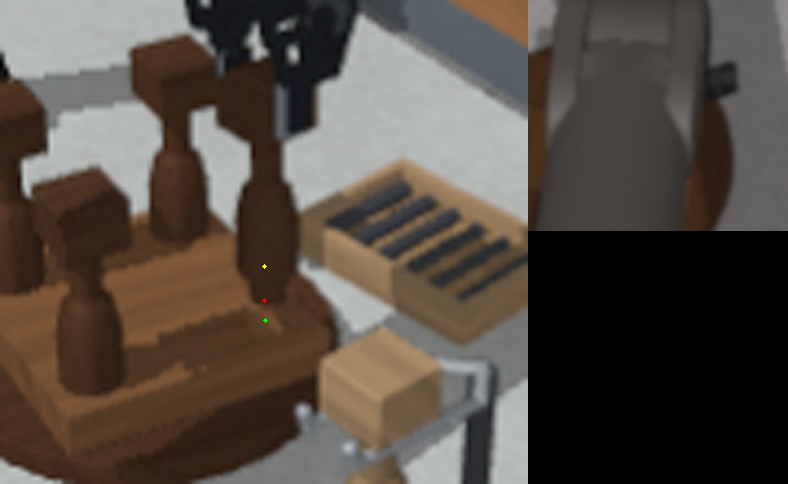

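Call:
{"name": "jog_arm", "arguments": {"motion": [[0,0,0,-0.6,1.2,0,35],[0,0,0,-0.6,1.2,5,35],[0,0,0,-0.6,1.2,10,35],[0,0,0,-0.6,1.2,13,35],[0,0,0,-0.6,1.2,16,35],[0,0,0,-0.6,1.2,18,35],[0,0,0,-0.6,1.2,20,35],[0,0,0,-0.6,1.2,20,35]]}}

```text
t: 11.72
eef_pos: [0.5875, 0.097, 0.1731]
tool_rot: [0.0, 0.998, 0.057, -0.0]
contact_force: [0.2, -0.2, -1.5]
gripper_width: 0.507
grasp_force: 51.8
```

Call:
{"name": "jog_arm", "arguments": {"motion": [[0,0,0,0,0,3,35],[0,0,0,0,0,6,35],[0,0,0,0,0,9,35],[0,0,0,0,0,12,35],[0,0,0,0,0,15,35],[0,0,0,0,0,17,35],[0,0,0,0,0,17,35],[0,0,0,0,0,17,35]]}}

```text
t: 12.72
eef_pos: [0.5877, 0.097, 0.1564]
tool_rot: [-0.0, 0.998, 0.057, 0.0]
contact_force: [-0.6, 0.6, -1.3]
gripper_width: 0.507
grasp_force: 51.8
```

Call:
{"name": "jog_arm", "arguments": {"motion": [[0,0,0,0,0,0.7,35],[0,0,0,0,0,1.4,35],[0,0,0,0,0,2,35],[0,0,0,0,0,2,35]]}}

```text
t: 13.22
eef_pos: [0.5877, 0.097, 0.1544]
tool_rot: [-0.0, 0.998, 0.057, 0.0]
contact_force: [-0.3, -0.1, -0.5]
gripper_width: 0.507
grasp_force: 52.0
```

Call:
{"name": "jog_arm", "arguments": {"motion": [[0,0,0,0,0,0.7,35],[0,0,0,0,0,1.4,35],[0,0,0,0,0,1.4,35]]}}

```text
t: 13.6
eef_pos: [0.588, 0.097, 0.1544]
tool_rot: [-0.001, 0.998, 0.057, 0.0]
contact_force: [-2.7, -0.2, 11.5]
gripper_width: 0.506
grasp_force: 53.7
```

The shoulder touches at exactly the predicted height, so I'll release and retreat.

Call:
{"name": "jog_arm", "arguments": {"motion": [[0,0,0,0,0,0,48],[0,0,0,0,0,0,55],[0,0,0,0,0,0,68],[0,0,0,0,0,0,68],[0,0,0,0,0,0,68],[0,0,0,0,0,-20,68],[0,0,0,0,0,-50,68],[0,0,0,0,0,-90,68],[0,0,0,0,0,-130,68],[0,0,0,0,0,-170,68]]}}

```text
t: 14.85
eef_pos: [0.5876, 0.0966, 0.3258]
tool_rot: [-0.0, 0.998, 0.057, 0.001]
contact_force: [0.3, 0.4, 0.3]
gripper_width: 0.797
grasp_force: 0.0
```

Call:
{"name": "jog_arm", "arguments": {"motion": [[0,0,0,-30,40,-40,68],[0,0,0,-60,90,-40,68],[0,0,0,-90,140,-40,68],[0,0,0,-100,180,-40,68],[0,0,0,-100,180,-40,68],[0,0,0,-100,180,-40,68]]}}

```text
t: 15.6
eef_pos: [0.5089, -0.0927, 0.3637]
tool_rot: [-0.0, 0.998, 0.057, 0.001]
contact_force: [0.3, 0.4, -0.6]
gripper_width: 0.797
grasp_force: 0.0
```

```bash
python3 - <<'E'
from m import *
s=bot.read_camera("side");t=bot.read_camera("top")
c=s["pixels"][150:270,180:330];a=t["pixels"][180:300,170:290]
im=np.zeros((400,800,3),np.uint8);C=cv2.resize(c,(500,400),interpolation=cv2.INTER_CUBIC)
for z in(.05,.184):
    q=((proj(s,[.588,.0968,z])[0]-[180,150]+.5)*3.333).astype(int);cv2.circle(C,tuple(int(v) for v in q),2,(0,255,0),-1)
im[:,:500]=C;im[:300,500:]=cv2.resize(a,(300,300))
cv2.imwrite("pics/end.png",im[:,:,::-1])
E
```

```text
(no output)
```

View pics/end.png

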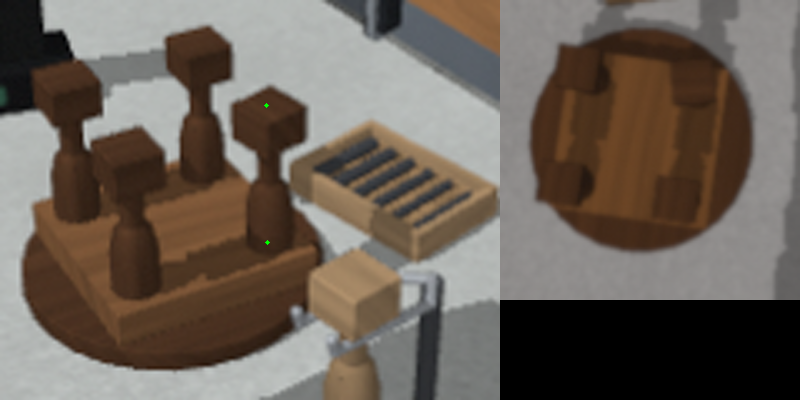

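The leg stands upright and seated, with its foot-top centre at about (268,103) against a predicted (266,105). The pale leg is still hanging.

```bash
python3 -c "
from station import bot
print(bot.hand_in())"
```

```text
the job is handed in; nothing more can be done
None
```

The dark leg is fitted: it stands upright in the empty socket with its shoulder home, the pale leg still hangs on its hook, and I handed the job in at about 15.7 s on the robot's clock (the hand-in returned no verdict).

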